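Swap the pulled-out tray of an interlocked spice unit

TASK

The low two-tray steel unit on the sideboard lets only one tray out at a time, and the empty tray has been left out, so the tray with the two glass spice jars is locked. Slide the empty tray fully home, then pull the tray with the jars out as far as it goes, and let go.

Things in the scene. Friction and masses are not known exactly. Their poses are not given: they have to be found in the camera images.
- empty_tray_handle (a point): Arched aluminium handle on the front of the EMPTY steel tray (240 deep, 130 wide, 45 high), which starts pulled out, left or right of the jar tray, centre lines 150 mm apart. Bar 12 mm thick, 70 mm long along this point's y, 35 mm above the tray's rim; this point is its middle, 122 mm above the table. x is level and points into the unit, the way the tray slides home; z up.
- jar_tray_handle (a point): The same handle on the equal tray with two closed amber-glass jars with dark wooden caps standing in it (44 mm across, 85 tall, 75 mm or more behind the handle); it starts home. Bar 12 mm thick, 70 mm long along this point's y, 35 mm above the tray's rim; this point is its middle, 122 mm above the table. x is level and points into the unit, the way the tray slides home; z up.
- empty_tray (a joint): How far the empty tray is pulled out, in m: 0 is fully home (hard stop), 0.11 fully out (hard stop). It slides along the handle's x axis; about 2 N of drag, stays where it is left. Starts 0.08 to 0.105 out.
- jar_tray (a joint): How far the jar tray is pulled out, in m: same slide, same stops. A lock bar under the trays blocks it, with 2 mm of play, until the empty tray is within about 20 mm of home; then it slides with about 2 to 4 N of drag. As it comes out it locks the empty tray in turn.

How it is judged:
By the outcome, as a careful person would: the job done as asked, in the order asked, and still so for the second after the job is handed in, with the robot touching nothing.
It also fails if it takes over 45 s, if anything falls off the work surface, if the arm or the gripper's body presses on something with over 40 N, if the wrist force passes 120 N, or if a joint passes its speed limit or range.

ROBOT

A 6-joint arm with a two-finger parallel gripper is mounted at the origin on the work surface. World frame = base frame: x ahead of the robot, y to its left, z up, the work surface at z = 0. Lengths are in m, angles in degrees, forces in N, time in s.
With the tool pointing down it reaches from about 0.3 to 0.75 m from the base axis. Payload 8.5 kg.
Tool frame: the origin (TCP) lies on the centre line of the jaws, within the pads' length; the fingertips stand 25 mm ahead of it and the grasp point (between the pads) lies 6 mm ahead of it; z points along the fingers, y is the line along which they close (so a half turn about z gives the same grasp; the last joint's range is limited). The gripper opens to 85 mm and grips with 20 to 120 N. Pads are 22 mm wide; open, the fingers measure 114 mm over their backs; the gripper's body (76 mm by 85 mm) begins 54 mm behind the grasp point. The pads swing forward as they close: fully open they stand 13 mm farther back than shut.
Start: joints at [-77.882, 21.807, 74.336, -0, 83.858, -12.336], TCP at [0.228, -0.501, 0.256] pointing down, gripper open.
Joint ranges: [-178.18, 178.18], [-50.72, 133.34], [12.68, 142.11], [-81.47, 261.47], [9.98, 163.14], [-165.26, 165.26]. Speed limits (degrees/s): [136.94, 136.94, 180, 180, 180, 180].

INTERFACE

Orientations are given as a 3x3 rotation matrix whose columns are the frame's x, y, z axes.
In Python, from rig import telemetry, optics, env gives the robot as it stands.
- The arm moves only by the tool send_rows, never from a script. Its argument "deltas" is a list that holds one entry, the list of rows, each a list of 7 numbers: the shift along the tool's x, y, z in m, then the turn, a rotation vector about the tool's x, y, z in rad, then the opening, from -1 (shut) to 1 (fully open), so that 0 is half open. In form: [[[x, y, z, ax, ay, az, grip], ...]]. A call has 1 to 12 rows; each row shifts and turns the commanded pose from where the row before left it, along the tool's axes as they then stand; what a row does not reach is not made up. A row lasts 1/8 s, in which the tool goes at most 62.5 mm and 10.7 degrees, less where a joint would pass 70% of its speed; a pose out of reach is approached as far as the arm can. A call is refused whole if a number of a shift passes 0.0625 or a number of a turn 0.188, either way. A call with a gripper value outside its range is refused whole. The fingers move at their own pace and stop on an object; "squeeze" is the grip in N (left out, the last holds). Time passes only in rows, so rows that do not move let the fingers close. It gives the time, the measured TCP pose, the force, the opening and the grip force at its end, in the units of the state.
- telemetry.observe(): the state, without advancing time (a new reading comes with each control period).
- optics.get_image(name): name is "scene" or "side" or "wrist"; returns a dict with "image" (400x640x3 uint8, red, green, blue), "range_z" (400x640 float32, m along the optical axis (not along the pixel's ray), 0 where there is no reading), "K" (3x3 intrinsics, pixels), "rvec" (rotation vector, rad) and "tvec" (3), from world to camera coordinates, as OpenCV has them; the wrist camera has in their place "hand_eye" (4x4, takes a point from camera to tool coordinates, whose origin is the TCP and whose axes are the flange's). Camera axes: x right, y down, z forward; pixel columns grow to the right and rows downward; lengths in m; the calibration is good to about 2 mm. A picture is of the moment at which its call begins: read the wrist's pose just before it.
- env.close_job(): hands the job in; it is judged then, once.
The state is a dict: "time_s": time; "q": joint angles; "qvel": joint speeds; "joint_efforts": joint torques, N m; "position": TCP position; "tool_rot": TCP orientation; "ft_force": force on the tool from outside, world axes, zero at the start; "wrist_torque": the same for the moment, N m; "grip_width": finger opening in m; "gripper_force": force on a finger pad.
Only numpy, scipy, OpenCV 4.12 (cv2) and the standard library are available. Lean on these libraries where they do the work, as an engineer would, in place of code of your own. Each camera call takes 0.05 s, during which the arm holds its last target. There are 200 camera calls.

## Working session

There is one attempt and no reset: what is moved stays moved. The work goes in short steps, Python scripts to look and compute and a tool call to move; the robot and the scene stay as the last step left them, time stands still between calls to the robot, and variables do not carry over. Pictures are saved under pics/ and viewed, at most 10 in all, crops included, and the job is handed in when it is done.

Besides the shell and the picture viewer there is one more tool, called by a JSON object that holds its "fn" and its "kwargs", one argument or row to a line. send_rows: Moves the arm, as the interface text tells. Its arguments: {"type":"object","properties":{"deltas":{"type":"array"},"squeeze":{"type":"number"}},"required":["deltas"]}

```bash
mkdir -p pics; cat > h.py <<'E'
import numpy as np,cv2
from rig import telemetry,optics,env
def grab(n):
    s=telemetry.observe(); d=optics.get_image(n); d['s']=s; return d
def cloud(d):
    K=np.array(d['K']);z=d['range_z'];v,u=np.mgrid[:z.shape[0],:z.shape[1]]
    P=np.stack([(u-K[0,2])/K[0,0]*z,(v-K[1,2])/K[1,1]*z,z],-1)
    if 'hand_eye' in d:
        H=np.array(d['hand_eye']);P=P@H[:3,:3].T+H[:3,3]
        W=P@np.array(d['s']['tool_rot']).T+np.array(d['s']['position'])
    else:
        R=cv2.Rodrigues(np.array(d['rvec'],float))[0];W=(P-np.array(d['tvec']).ravel())@R
    W[z==0]=np.nan
    return W
E
python3 - <<'E'
from h import *
for n in['scene','side']:
    d=grab(n);cv2.imwrite(f'pics/{n}1.png',d['image'][...,::-1]);np.save(n+'.npy',cloud(d))
s=telemetry.observe();print(s['position'],s['tool_rot'],s['time_s'])
E
```

```text
[ 0.22761952 -0.50044523  0.25576638] [[ 9.10307225e-01  4.13933198e-01 -2.49903442e-04]
 [ 4.13933165e-01 -9.10306383e-01  1.27466644e-03]
 [ 3.00138059e-04 -1.26378139e-03 -9.99999156e-01]] 0.1
```

View pics/scene1.png

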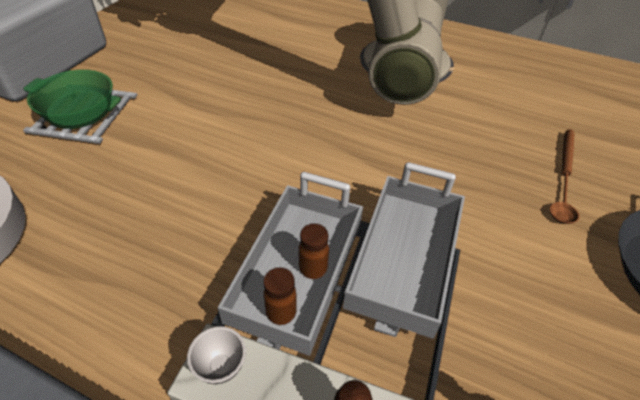

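View pics/side1.png

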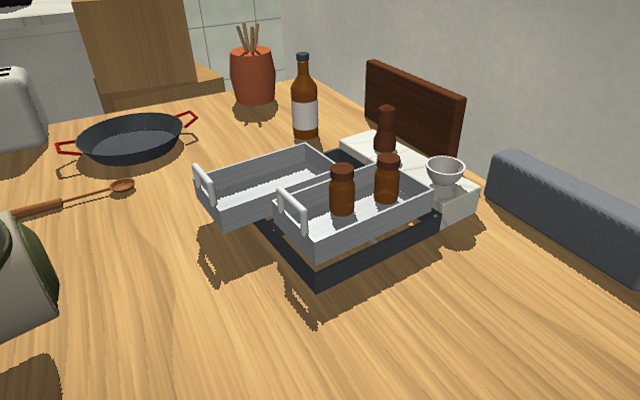

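The scene view shows the jar tray handle at about (325,182) and the empty tray handle at about (430,172). The side view agrees: the empty tray is out on the far left and the jar tray is home. Next I measure the bars from the depth.

```bash
python3 - <<'E'
from h import *
W=np.load('scene.npy');S=np.load('side.npy')
def fit(W,u0,u1,v0,v1,nm):
    P=W[v0:v1,u0:u1].reshape(-1,3);P=P[(P[:,2]>.112)&(P[:,2]<.14)]
    c=np.median(P,0);P=P[np.linalg.norm(P-c,axis=1)<.06];m=P.mean(0)
    w=np.linalg.svd(P[:,:2]-m[:2])[2][0];t=(P[:,:2]-m[:2])@w
    mid=m[:2]+w*(t.min()+t.max())/2
    print(nm,len(P),m,mid,np.ptp(t),np.degrees(np.arctan2(w[1],w[0])),P[:,2].max())
fit(W,295,358,168,212,'jar scene');fit(W,398,462,158,200,'emp scene')
fit(S,265,312,180,240,'jar side');fit(S,185,220,155,212,'emp side')
# tray rims direction: all points at rim height
P=W[165:350,220:470].reshape(-1,3);P=P[(P[:,2]>.068)&(P[:,2]<.087)]
r=cv2.minAreaRect(P[:,:2].astype(np.float32));print(r)
E
```

```text
jar scene 432 [0.61540216 0.04202204 0.12485118] [0.61555306 0.04051217] 0.08086609099294592 95.70714725629179 0.1301885148561115
emp scene 433 [0.519509   0.18177063 0.12452965] [0.51955195 0.18130814] 0.08143233479447512 95.30593774742925 0.1307129393293671
jar side 359 [0.60898123 0.02967292 0.12365416] [0.60836969 0.03513511] 0.08008929774723465 -83.61188270708809 0.1290260408788264
emp side 252 [0.51376148 0.16937533 0.12378059] [0.51292683 0.176907  ] 0.07921703930965578 -83.67636297916981 0.12831212105298304
((0.7029256224632263, 0.12360404431819916), (0.36712828278541565, 0.2805778980255127), 5.570103645324707)
```

{"fn": "send_rows", "kwargs": {
  "deltas": [
    [[0.043, -0.039, 0.004, 0, 0, -0.1036, 1], [0.0465, -0.0345, 0.004, 0, 0, -0.1036, 1], [0.05, -0.0295, 0.004, 0, 0, -0.1036, 1], [0.0525, -0.0245, 0.004, 0, 0, -0.1036, 1], [0.055, -0.019, 0.004, 0, 0, -0.1036, 1], [0.0565, -0.013, 0.004, 0, 0, -0.1036, 1], [0.0575, -0.007, 0.004, 0, 0, -0.1036, 1], [0.058, -0.001, 0.004, 0, 0, -0.1036, 1], [0.058, 0.005, 0.004, 0, 0, -0.1036, 1], [0.057, 0.011, 0.004, 0, 0, -0.1036, 1], [0.0555, 0.0165, 0.004, 0, 0, -0.1036, 1], [0.0535, 0.0225, 0.004, 0, 0, -0.1036, 1]]
  ]
}}

```text
time_s: 1.6
position: [0.4998, 0.1423, 0.208]
tool_rot: [[-0.103, 0.995, -0.0], [0.995, 0.103, -0.0], [-0.0, -0.0, -1.0]]
ft_force: [1.2, -0.4, 0.5]
grip_width: 0.0855
gripper_force: 0.0
```

```bash
cat > m.py <<'E'
from h import *
import sys
d=grab('wrist');s=d['s'];W=cloud(d)
cv2.imwrite(f'pics/{sys.argv[1]}.png',d['image'][...,::-1])
print(s['time_s'],s['position'].round(4) if hasattr(s['position'],'round') else s['position'],np.round(s['tool_rot'],3).tolist(),s['grip_width'])
m=np.nan_to_num((W[...,2]>.115)&(W[...,2]<.14)).astype(np.uint8)
n,L,st,_=cv2.connectedComponentsWithStats(m)
for i in range(1,n):
    if st[i,4]<150: continue
    P=W[L==i];c=P.mean(0);w=np.linalg.svd(P[:,:2]-c[:2],full_matrices=False)[2][0]
    t=(P[:,:2]-c[:2])@w;mid=c[:2]+w*(t.min()+t.max())/2
    print(st[i],c.round(4),mid.round(4),np.ptp(t).round(4),np.degrees(np.arctan2(w[1],w[0])).round(2),P[:,2].max().round(4),
     'tool delta to mid',(np.array(s['tool_rot']).T@(np.r_[mid,.122]-s['position'])).round(4))
E
python3 m.py w1
```

```text
1.6 [0.4998 0.1423 0.208 ] [[-0.103, 0.995, -0.0], [0.995, 0.103, -0.0], [-0.0, -0.0, -1.0]] 0.08550474200519557
[ 340   89   24  135 2573] [0.5149 0.184  0.1267] [0.5152 0.1814] 0.0813 -84.48 0.1298 tool delta to mid [0.0373 0.0193 0.086 ]
[ 594  311   46   46 1058] [0.7147 0.0863 0.1272] [0.7203 0.082 ] 0.0333 -37.35 0.1325 tool delta to mid [-0.0826  0.2131  0.0859]
```

View pics/w1.png

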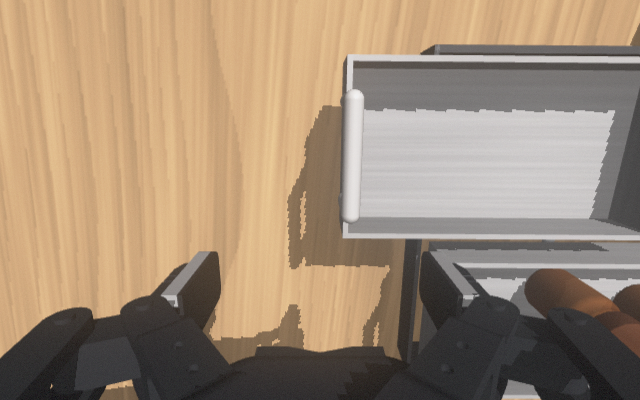

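The wrist view shows the empty tray's bar at about (352,155), 37 mm left, 19 mm forward and 86 mm below the TCP. I'll lower over it and grip.

{"fn": "send_rows", "kwargs": {
  "deltas": [
    [[0.037, 0.019, 0.02, 0, 0, 0, 1], [0, 0, 0.03, 0, 0, 0.003, 1], [0, 0, 0.027, 0, 0, 0.003, 1], [0, 0, 0, 0, 0, 0, 0.3], [0, 0, 0, 0, 0, 0, -0.3], [0, 0, 0, 0, 0, 0, -1], [0, 0, 0, 0, 0, 0, -1], [0, 0, 0, 0, 0, 0, -1]]
  ],
  "squeeze": 30
}}

```text
time_s: 2.65
position: [0.5151, 0.179, 0.1322]
tool_rot: [[-0.093, 0.996, 0.002], [0.996, 0.093, 0.0], [-0.0, 0.002, -1.0]]
ft_force: [-0.8, 0.7, 5.8]
grip_width: 0.011
gripper_force: 29.4
```

{"fn": "send_rows", "kwargs": {
  "deltas": [
    [[0, 0.01, 0, 0, 0, 0, -1], [0, 0.015, 0, 0, 0, 0, -1], [0, 0.015, 0, 0, 0, 0, -1], [0, 0.015, 0, 0, 0, 0, -1], [0, 0.012, 0, 0, 0, 0, -1], [0, 0.006, 0, 0, 0, 0, -1], [0, 0.003, 0, 0, 0, 0, -1], [0, 0, 0, 0, 0, 0, -1]]
  ]
}}

```text
time_s: 3.65
position: [0.5911, 0.1863, 0.1322]
tool_rot: [[-0.093, 0.996, 0.002], [0.996, 0.093, 0.0], [0.0, 0.002, -1.0]]
ft_force: [1.4, 0.9, 4.5]
grip_width: 0.0108
gripper_force: 29.5
```

{"fn": "send_rows", "kwargs": {
  "deltas": [
    [[0, 0.002, 0, 0, 0, 0, -1], [0, 0.002, 0, 0, 0, 0, -1], [0, 0.002, 0, 0, 0, 0, -1], [0, 0.002, 0, 0, 0, 0, -1], [0, 0, 0, 0, 0, 0, -1]]
  ]
}}

```text
time_s: 4.28
position: [0.5977, 0.187, 0.1322]
tool_rot: [[-0.093, 0.996, -0.001], [0.996, 0.093, -0.0], [-0.0, -0.001, -1.0]]
ft_force: [-5.7, -1.0, 7.7]
grip_width: 0.0112
gripper_force: 29.9
```

{"fn": "send_rows", "kwargs": {
  "deltas": [
    [[0, 0.002, 0, 0, 0, 0, -1], [0, 0.001, 0, 0, 0, 0, -1], [0, 0, 0, 0, 0, 0, -1]]
  ]
}}

```text
time_s: 4.65
position: [0.598, 0.187, 0.1321]
tool_rot: [[-0.094, 0.996, -0.008], [0.996, 0.094, -0.001], [-0.001, -0.009, -1.0]]
ft_force: [-19.0, -4.4, 15.9]
grip_width: 0.0109
gripper_force: 30.9
```

{"fn": "send_rows", "kwargs": {
  "deltas": [
    [[0, -0.003, 0, 0, 0, 0, -1], [0, 0, 0, 0, 0, 0, -1], [0, 0, 0, 0, 0, 0, 0], [0, 0, 0, 0, 0, 0, 0.5], [0, 0, 0, 0, 0, 0, 0.5], [0, 0, -0.03, 0, 0, 0, 0.5], [0, 0, -0.04, 0, 0, 0, 1], [-0.03, 0, -0.005, 0, 0, 0, 1], [-0.04, 0, 0, 0, 0, 0, 1], [-0.04, 0, 0, 0, 0, 0, 1], [0, 0, 0, 0, 0, 0, 1]]
  ]
}}

```text
time_s: 6.02
position: [0.6089, 0.075, 0.2061]
tool_rot: [[-0.09, 0.996, -0.0], [0.996, 0.09, -0.0], [-0.0, -0.0, -1.0]]
ft_force: [0.7, 1.0, 0.4]
grip_width: 0.0855
gripper_force: 0.0
```

```bash
python3 m.py w2
```

```text
6.025 [0.6089 0.075  0.2061] [[-0.09, 0.996, -0.0], [0.996, 0.09, -0.0], [-0.0, -0.0, -1.0]] 0.08545953267925564
[ 307    0   22   97 2039] [0.5991 0.1738 0.1267] [0.5991 0.173 ] 0.0493 -84.47 0.1304 tool delta to mid [ 0.0986 -0.0009  0.0841]
[ 455  204   73   66 3631] [0.7158 0.0749 0.1295] [0.7186 0.0734] 0.0401 151.63 0.1329 tool delta to mid [-0.0114  0.1092  0.0841]
[ 310  206   19  118 2089] [0.6116 0.0446 0.1265] [0.6119 0.0412] 0.0804 -84.39 0.13 tool delta to mid [-0.0339  0.      0.0841]
[ 578  228   62   65 3253] [0.7968 0.0661 0.1281] [0.7978 0.0629] 0.04 -73.72 0.1327 tool delta to mid [-0.029   0.1871  0.0841]
```

View pics/w2.png

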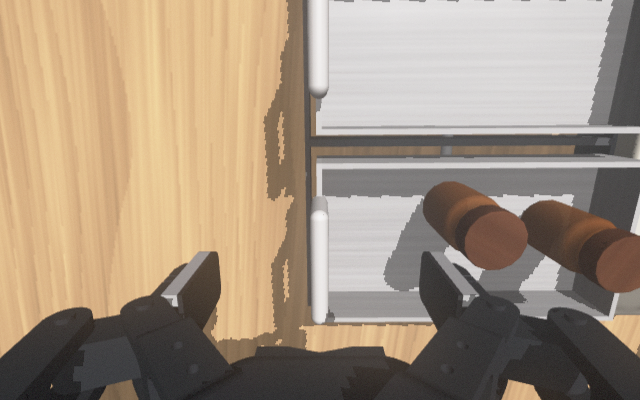

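The wrist view shows both handles in line at column ~318, so the empty tray is home. The jar bar is at about (320,260), with the jars well behind it.

{"fn": "send_rows", "kwargs": {
  "deltas": [
    [[-0.035, 0, 0.015, 0, 0, 0, 0.6], [0, 0, 0.03, 0, 0, 0, 0.6], [0, 0, 0.029, 0, 0, 0, 0.6], [0, 0, 0, 0, 0, 0, 0], [0, 0, 0, 0, 0, 0, -0.4], [0, 0, 0, 0, 0, 0, -1], [0, 0, 0, 0, 0, 0, -1], [0, 0, 0, 0, 0, 0, -1]]
  ],
  "squeeze": 35
}}

```text
time_s: 7.08
position: [0.6115, 0.0427, 0.1337]
tool_rot: [[-0.093, 0.996, 0.0], [0.996, 0.093, -0.0], [-0.0, 0.0, -1.0]]
ft_force: [-4.4, -0.7, 5.2]
grip_width: 0.0109
gripper_force: 34.3
```

{"fn": "send_rows", "kwargs": {
  "deltas": [
    [[0, -0.002, 0, 0, 0, 0, -1], [0, -0.004, 0, 0, 0, 0, -1], [0, -0.006, 0, 0, 0, 0, -1], [0, -0.008, 0, 0, 0, 0, -1], [0, -0.008, 0, 0, 0, 0, -1], [0, -0.008, 0, 0, 0, 0, -1], [0, -0.008, 0, 0, 0, 0, -1], [0, -0.008, 0, 0, 0, 0, -1], [0, -0.006, 0, 0, 0, 0, -1], [0, -0.004, 0, 0, 0, 0, -1], [0, -0.002, 0, 0, 0, 0, -1], [0, 0, 0, 0, 0, 0, -1]]
  ]
}}

```text
time_s: 8.57
position: [0.5487, 0.0367, 0.1337]
tool_rot: [[-0.093, 0.996, 0.003], [0.996, 0.093, 0.0], [-0.0, 0.003, -1.0]]
ft_force: [0.1, 1.7, 7.2]
grip_width: 0.0103
gripper_force: 34.7
```

{"fn": "send_rows", "kwargs": {
  "deltas": [
    [[0, -0.003, 0, 0, 0, 0, -1], [0, -0.006, 0, 0, 0, 0, -1], [0, -0.007, 0, 0, 0, 0, -1], [0, -0.007, 0, 0, 0, 0, -1], [0, -0.006, 0, 0, 0, 0, -1], [0, -0.005, 0, 0, 0, 0, -1], [0, -0.004, 0, 0, 0, 0, -1], [0, -0.003, 0, 0, 0, 0, -1], [0, -0.002, 0, 0, 0, 0, -1], [0, -0.002, 0, 0, 0, 0, -1], [0, -0.001, 0, 0, 0, 0, -1], [0, 0, 0, 0, 0, 0, -1]]
  ]
}}

```text
time_s: 10.07
position: [0.5032, 0.0324, 0.1337]
tool_rot: [[-0.093, 0.996, 0.004], [0.996, 0.093, -0.0], [-0.001, 0.004, -1.0]]
ft_force: [1.0, 2.5, 8.2]
grip_width: 0.0107
gripper_force: 34.7
```

{"fn": "send_rows", "kwargs": {
  "deltas": [
    [[0, -0.001, 0, 0, 0, 0, -1], [0, -0.001, 0, 0, 0, 0, -1], [0, -0.001, 0, 0, 0, 0, -1], [0, -0.001, 0, 0, 0, 0, -1], [0, 0, 0, 0, 0, 0, -1]]
  ]
}}

```text
time_s: 10.7
position: [0.5016, 0.0322, 0.1337]
tool_rot: [[-0.093, 0.996, 0.01], [0.996, 0.093, 0.001], [-0.0, 0.01, -1.0]]
ft_force: [14.0, 4.4, -0.5]
grip_width: 0.0106
gripper_force: 34.2
```

The force rose to 14 N after 110 mm of travel, so the tray is at its outer stop. I'll relax, release and lift.

{"fn": "send_rows", "kwargs": {
  "deltas": [
    [[0, 0.0025, 0, 0, 0, 0, -1], [0, 0, 0, 0, 0, 0, -1], [0, 0, 0, 0, 0, 0, 0], [0, 0, 0, 0, 0, 0, 0.4], [0, 0, 0, 0, 0, 0, 0.4], [0, 0, -0.025, 0, 0, 0, 0.4], [0, 0, -0.04, 0, 0, 0, 0.4], [0, 0, -0.04, 0, 0, 0, 0.4], [0, 0, -0.02, 0, 0, 0, 0.4], [0, 0, 0, 0, 0, 0, 0.4], [0, 0, 0, 0, 0, 0, 0.4]]
  ]
}}

```text
time_s: 12.08
position: [0.5004, 0.0322, 0.2561]
tool_rot: [[-0.093, 0.996, -0.002], [0.996, 0.093, 0.0], [0.001, -0.002, -1.0]]
ft_force: [0.0, -0.3, -0.4]
grip_width: 0.0596
gripper_force: 0.0
```

```bash
python3 m.py w3; python3 - <<'E'
from h import *
d=grab('side');cv2.imwrite('pics/side2.png',d['image'][...,::-1])
E
```

```text
12.075 [0.5004 0.0322 0.2561] [[-0.093, 0.996, -0.002], [0.996, 0.093, 0.0], [0.001, -0.002, -1.0]] 0.05964634223741733
[468   0  28  52 994] [0.5979 0.1633 0.1256] [0.5978 0.1642] 0.0317 -84.53 0.1296 tool delta to mid [0.1223 0.1096 0.134 ]
[ 437  147   60   54 2538] [0.6067 0.0634 0.1298] [0.6089 0.0628] 0.04 -16.52 0.133 tool delta to mid [0.0203 0.1111 0.1339]
[ 314  148   16  103 1498] [0.502  0.0324 0.1267] [0.5023 0.0298] 0.0816 -84.33 0.1299 tool delta to mid [-0.0026  0.002   0.1341]
[ 542  168   66   54 2746] [0.6914 0.0552 0.129 ] [0.6953 0.0545] 0.0409 -10.56 0.1334 tool delta to mid [0.004  0.1964 0.1337]
```

View pics/side2.png

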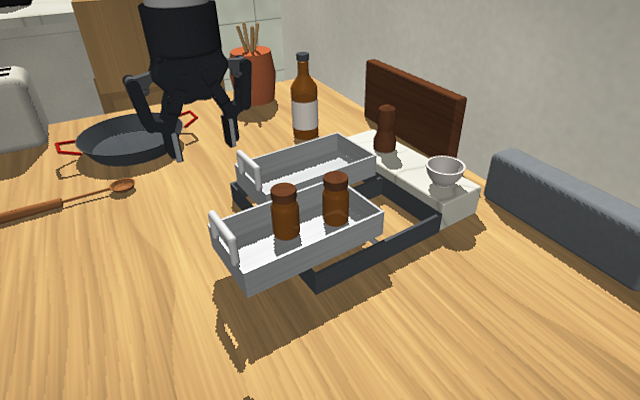

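The side view shows the jar tray out, with both jars upright at (285,210) and (335,200), and the empty tray in. I'll check how far home the empty tray is with the scene camera.

```bash
python3 - <<'E'
from h import *
d=grab('scene');W=cloud(d);cv2.imwrite('pics/scene2.png',d['image'][...,::-1])
O=np.load('scene.npy');a=np.radians(5.6);x=np.array([np.cos(a),np.sin(a)]);y=np.array([-x[1],x[0]])
def along(W,c,nm):
    P=W.reshape(-1,3);P=P[(P[:,2]>.116)&(P[:,2]<.14)];q=P[:,:2]-c
    k=(abs(q@x)<.02)&(abs(q@y)<.045);print(nm,k.sum(),np.median(P[k][:,:2]@x).round(4))
along(O,np.array([.615,.041]),'jar0');along(O,np.array([.5195,.181]),'emp0')
along(W,np.array([.504,.031]),'jar1');along(W,np.array([.601,.188]),'emp1')
E
```

```text
jar0 408 0.6172
emp0 402 0.5351
jar1 339 0.5075
emp1 466 0.6174
```

```bash
python3 -c "
from rig import env;print(env.close_job())"
```

```text
the job is handed in; nothing more can be done
None
```

The empty tray is fully home and the jar tray is out to its stop (about 110 mm), with both jars upright; the gripper has let go and is clear, and the job was handed in at about 12 s.

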